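Set the depth gauge in the blue pot

TASK

Take the depth of the blue pot: first lift away the paddle that lies across its mouth and lay it flat in the tray of its own colour (leave the other paddle where it is). Then set the depth gauge from its stand level across the blue pot's rim, centred over the mouth, lower its orange-knobbed probe gently until it touches the pot's floor, and only then press the red lever flat to lock it, leaving the gauge in place on the pot. Do not shift the pots or disturb the jars, mug, bowl and bottles.

Things in the scene. Friction and masses are not known exactly. Their poses are not given: they have to be found in the camera images.
- pot_blue: The pot to be measured: loose, blue-glazed, cylindrical, about 0.9 kg, 140 mm outer diameter, 80 mm tall, wall 7 mm, flat inside floor 8 mm above its underside (72 mm deep). Origin: centre of its underside, z up. A paddle lies across its rim at the start.
- pot_white: Loose white pot of the same shape and size as the blue one, with the other paddle across its rim; leave it alone. Origin: centre of its underside.
- paddle_yellow: Flat potter's paddle, 180 mm long (its x), 10 mm thick, 0.06 kg: yellow handle 22 mm wide from x = -90 to +20 mm, bare wood blade 30 mm wide from there to +90 mm. Origin: middle of its underside. Lies across the mouth of the blue or the white pot (it varies), underside 80 mm above the table. Grip it across its width at its middle.
- paddle_green: The same paddle with a green handle; it lies across the other pot. Origin: middle of its underside.
- tray_yellow: Fixed open yellow tray, 200 mm long (its x) by 76 mm wide (its y) by 24 mm high, walls and floor 4 to 5 mm. Origin: centre of its underside. The yellow paddle belongs in it, lying along it.
- tray_green: Fixed open green tray of the same size, for the green paddle. Origin: centre of its underside.
- stand: Fixed wooden gauge stand: base 190 by 60 mm, two uprights (centres at x = -74 and +74 mm along its x, 16 mm thick, 44 mm wide in y) whose tops are 65 mm above the table and carry the ends of the gauge's bridge. Origin: centre of its underside.
- gauge: Loose depth gauge, 0.43 kg: aluminium bridge bar 180 (its x) x 30 x 12 mm. Origin: centre of the bar's underside. Black handle block to carry it by at x = -42 mm, 24 mm long in x, 22 mm thick in y, top 64 mm above the underside. Probe rod through the bar at x = +8 mm; red lever hinged at x = +34 mm. Starts lying on the stand's uprights, x along the stand's x.
- probe (a joint): Depth probe of the gauge: a 7 mm rod (12 mm foot) that slides vertically in the bridge. The value in m is how far its tip stands below the bridge's underside: 0 is fully up, 0.085 the lower stop. Starts at 0.035 to 0.055. It stays where it is left (about 2.5 N of friction), and can be pushed down or gripped by its knob.
- probe_tip (a point): Bottom of the probe, on its axis.
- probe_knob (a point): Centre of the top face of the orange probe knob, a cylinder of 22 mm diameter and 24 mm height, 124 mm above the tip.
- lock (a joint): Red lever, 45 x 16 x 6 mm, hinged about the gauge's y axis at x = +34 mm, 20 mm above the bar's underside, pointing to the gauge's +x. In rad: 0 = open, leaning up at 45 degrees; grows as it is pressed down to 0.785 = flat (locked), upper face 23 mm above the underside. Stays where left; 2 to 4 N from above, 25 mm from its hinge, moves it.
- lock_tip (a point): Free end of the red lever.
- glaze_tall: Amber jar with a black cap, 42 mm diameter, 100 mm tall, standing between the two pots; not to be moved. Origin: centre of its underside.
- glaze_small0: Small white jar, 36 mm diameter, 52 mm tall, between the trays and stand at the left; not to be moved. Origin: centre of its underside.
- glaze_small1: Small terracotta jar, 36 mm diameter, 52 mm tall, the same at the right; not to be moved. Origin: centre of its underside.
- mug: Grey-brown mug, 76 mm diameter, 72 mm tall, left of the pots; not to be moved. Origin: centre of its underside.
- bowl: Brown bowl, 100 mm diameter, 45 mm tall, right of the pots; not to be moved. Origin: centre of its underside.
- spray0: Clear spray bottle with a black head, 64 mm diameter, 190 mm tall, at the back left; not to be moved. Origin: centre of its underside.
- spray1: The same spray bottle at the back right; not to be moved. Origin: centre of its underside.
Mind the look-alikes: they are no part of the job. Leave any purple or turquoise look-alike of the paddle_yellow alone.

How it is judged:
On the way, in this order (a step that is already met when the one before it is completed fails the run):
1. the paddle from the blue pot lies released in the tray of its own colour, the other paddle is where it was ((((x of paddle_yellow in the frame of tray_yellow between -0.035 and 0.035 m and y of paddle_yellow in the frame of tray_yellow between -0.035 and 0.035 m and z of paddle_yellow in the frame of tray_yellow between -0.002 and 0.012 m and angle between paddle_yellow's own z axis and vertical below 0.12 rad and linear speed of paddle_yellow below 0.02 m/s and contact force between the fingers and paddle_yellow below 0.1 N) and distance of paddle_green from where it was at the start of the episode below 0.03 m) or ((x of paddle_green in the frame of tray_green between -0.035 and 0.035 m and y of paddle_green in the frame of tray_green between -0.035 and 0.035 m and z of paddle_green in the frame of tray_green between -0.002 and 0.012 m and angle between paddle_green's own z axis and vertical below 0.12 rad and linear speed of paddle_green below 0.02 m/s and contact force between the fingers and paddle_green below 0.1 N) and distance of paddle_yellow from where it was at the start of the episode below 0.03 m))), for 0.2 s.
2. the gauge stands level across the blue pot's rim, its lever still open and its probe tip still well above the floor (horizontal distance between gauge and pot_blue below 0.025 m and angle between gauge's own z axis and vertical below 0.05 rad and z of gauge in the frame of pot_blue between 0.077 and 0.083 m and value of joint lock below 0.4 rad and z of probe_tip in the frame of pot_blue above 0.013 m), for 0.2 s.
3. the probe tip touches the pot's floor (within 2 mm) with the lever still open (horizontal distance between gauge and pot_blue below 0.025 m and angle between gauge's own z axis and vertical below 0.05 rad and z of gauge in the frame of pot_blue between 0.077 and 0.083 m and z of probe_tip in the frame of pot_blue between 0.005 and 0.01 m and value of joint lock below 0.4 rad), for 0.1 s.
At the end, for the whole second after the job is handed in: Gauge at rest, level (0.05 rad) on the blue pot's rim, within 25 mm of its axis; probe tip at most 2 mm above the pot's floor; lever beyond 0.68 rad; the blue pot's paddle flat in the tray of its colour, its middle within 35 mm of the tray's in x and y; other paddle within 30 mm of its start (horizontal distance between gauge and pot_blue below 0.025 m and angle between gauge's own z axis and vertical below 0.05 rad and z of gauge in the frame of pot_blue between 0.077 and 0.083 m and z of probe_tip in the frame of pot_blue between 0.005 and 0.01 m and value of joint lock above 0.68 rad and (((x of paddle_yellow in the frame of tray_yellow between -0.035 and 0.035 m and y of paddle_yellow in the frame of tray_yellow between -0.035 and 0.035 m and z of paddle_yellow in the frame of tray_yellow between -0.002 and 0.012 m and angle between paddle_yellow's own z axis and vertical below 0.12 rad and linear speed of paddle_yellow below 0.02 m/s and contact force between the fingers and paddle_yellow below 0.1 N) and distance of paddle_green from where it was at the start of the episode below 0.03 m) or ((x of paddle_green in the frame of tray_green between -0.035 and 0.035 m and y of paddle_green in the frame of tray_green between -0.035 and 0.035 m and z of paddle_green in the frame of tray_green between -0.002 and 0.012 m and angle between paddle_green's own z axis and vertical below 0.12 rad and linear speed of paddle_green below 0.02 m/s and contact force between the fingers and paddle_green below 0.1 N) and distance of paddle_yellow from where it was at the start of the episode below 0.03 m)) and linear speed of gauge below 0.01 m/s and angular speed of gauge below 0.1 rad/s); the robot touches nothing.
It fails at once if a jar, mug, bowl or bottle is shifted by more than 30 mm or tipped (distance of any of glaze_tall, glaze_small0, glaze_small1, mug, bowl, spray0, spray1 from where it was at the start of the episode above 0.03 m or angle between any of glaze_tall, glaze_small0, glaze_small1, mug, bowl, spray0, spray1's own z axis and vertical above 0.35 rad).
It fails at once if a pot is shifted by more than 30 mm or tipped (distance of any of pot_blue, pot_white from where it was at the start of the episode above 0.03 m or angle between any of pot_blue, pot_white's own z axis and vertical above 0.2 rad).
It fails at once if the gauge is pressed or dropped on the blue pot with more than 80 N (contact force between gauge and pot_blue above 80 N).
It also fails if it takes over 72 s, if anything falls off the work surface, if the arm or the gripper's body presses on something with over 40 N, if the wrist force passes 120 N, or if a joint passes its speed limit or range.

ROBOT

A 6-joint arm with a two-finger parallel gripper is mounted at the origin on the work surface. World frame = base frame: x ahead of the robot, y to its left, z up, the work surface at z = 0. Lengths are in m, angles in rad, forces in N, time in s.
With the tool pointing down it reaches from about 0.25 to 0.725 m from the base axis. Payload 4 kg.
Tool frame: the origin (TCP) lies midway between the tips of the shut fingers; the grasp point (between the pads) lies 19 mm behind it; z points along the fingers, x is the direction in which the jaws open and shut, and the axes are right-handed (so a half turn about z gives the same grasp; the last joint's range is limited). The gripper opens to 85 mm and grips with 20 to 120 N. Pads are 22 mm wide; open, the fingers measure 114 mm over their backs; the gripper's body (76 mm by 85 mm) begins 54 mm behind the grasp point. The pads swing forward as they close: fully open they stand 13 mm farther back than shut.
Start: joints at [-1.255, 0.241, 0.005, 1.335, 0, 1.571], TCP at [0.155, -0.475, 0.231] pointing down, gripper open.
Joint ranges: [-2.72, 2.72], [-1.05, 1.87], [-1.09, 1.28], [-1.99, 2.15], [-1.42, 1.44], [-3.14, 3.14]. Speed limits (rad/s): [2.79, 2.79, 3.14, 3.14, 3.14, 3.14].

INTERFACE

Orientations are given as a unit quaternion [x, y, z, w].
In Python, from workcell import bot, vision, ticket gives the robot as it stands.
- The arm moves only by the tool play_rows, never from a script. Its argument "deltas" is one flat list of numbers, 5 for each row, row after row: the opening, from 0 (shut) to 1 (fully open), then the shift along the tool's x, y, z in units of 60 mm (1.0 is 60 mm), then the turn about the tool's z in degrees. A call has 1 to 12 rows; each row shifts and turns the pose as measured when the row begins, along the tool's axes as they then stand; what a row does not reach is not made up. A row lasts 1/8 s, in which the tool goes at most 62.5 mm and 10.7 degrees, less where a joint would pass 70% of its speed; a pose out of reach is approached as far as the arm can. A call is refused whole if a number of a shift passes 1 or a number of a turn 10.7, either way. A call with a gripper value outside its range is refused whole. The fingers move at their own pace and stop on an object; the grip force is fixed at half the most. Time passes only in rows, so rows that do not move let the fingers close. It gives the time, the measured TCP pose, the force and the opening at its end, in the units of the state.
- bot.get_obs(): the state, without advancing time (a new reading comes with each control period).
- vision.camera(name): name is "side" or "top" or "wrist"; returns a dict with "color" (420x560x3 uint8, blue, green, red), "intrinsics" (3x3 intrinsics, pixels), "rvec" (rotation vector, rad) and "tvec" (3), from world to camera coordinates, as OpenCV has them. Camera axes: x right, y down, z forward; pixel columns grow to the right and rows downward; lengths in m; the calibration is good to about 2 mm. The wrist camera is an equidistant fisheye: a pixel r from the principal point sees the ray r / f radians off the axis. A picture is of the moment at which its call begins. There is no depth.
- ticket.job_done(): hands the job in, once; it reports no verdict.
The state is a dict: "clock": time; "joint_pos": joint angles; "joint_vel": joint speeds; "tau": joint torques, N m; "eef_pos": TCP position; "tool_rot": TCP orientation; "ft_force": force on the tool from outside, world axes, zero at the start; "ft_torque": the same for the moment, N m; "grip_width": finger opening in m.
Only numpy, scipy, OpenCV 4.12 (cv2) and the standard library are available. Lean on these libraries where they do the work, as an engineer would, in place of code of your own. Each camera call takes 0.05 s, during which the arm holds its last target. There are 200 camera calls.

## Working session

There is one attempt and no reset: what is moved stays moved. The work goes in short steps, Python scripts to look and compute and a tool call to move; the robot and the scene stay as the last step left them, time stands still between calls to the robot, and variables do not carry over. Pictures are saved under pics/ and viewed, about 8 in all and at most 12, crops included, and the job is handed in when it is done.

Besides the shell and the picture viewer there is one more tool, called after "Call:" as name(argument=value, ...), one argument or row to a line, values as JSON. play_rows: Moves the arm, as the interface text tells. Its arguments: {"type":"object","properties":{"deltas":{"type":"array"}},"required":["deltas"]}

```bash
mkdir -p pics; cat > h.py <<'E'
import numpy as np, cv2
from workcell import bot, vision, ticket
from scipy.spatial.transform import Rotation as R
def snap(n,f):
    c=vision.camera(n); cv2.imwrite(f'pics/{f}.png',c['color']); np.savez(f'pics/{f}.npz',K=c['intrinsics'],r=np.ravel(c['rvec']),t=np.ravel(c['tvec'])); return c
def ray(f,u,v,fish=False):
    d=np.load(f'pics/{f}.npz'); K=d['K']; Rm=R.from_rotvec(d['r']).as_matrix()
    x=(u-K[0,2])/K[0,0]; y=(v-K[1,2])/K[1,1]
    if fish:
        r=np.hypot(x,y); s=np.sin(r)/max(r,1e-9); q=np.array([x*s,y*s,np.cos(r)])
    else: q=np.array([x,y,1.])
    return -Rm.T@d['t'], Rm.T@q
def at(f,u,v,z,fish=False):
    o,d=ray(f,u,v,fish); return (o+d*(z-o[2])/d[2]).round(4)
def crop(f,x0,y0,x1,y1,s,g):
    im=cv2.imread(f'pics/{f}.png')[y0:y1,x0:x1]; cv2.imwrite(f'pics/{g}.png',cv2.resize(im,None,fx=s,fy=s,interpolation=cv2.INTER_CUBIC))
E
python3 - <<'E'
from h import *
a=snap('top','top0'); b=snap('side','side0')
print(a['intrinsics'],[ray(n,280,210) for n in('top0','side0')]); o=bot.get_obs(); print(o)
crop('top0',0,0,560,420,1.42,'top0v')
E
```

```text
[[384.20265409   0.         284.59366417]
 [  0.         384.20265409 203.63378836]
 [  0.           0.           1.        ]] [(array([0.28178645, 0.01537626, 1.35937164]), array([ 0.14353462,  0.00679634, -0.98983288])), (array([0.40045407, 0.62613258, 0.88863663]), array([ 0.09364084, -0.63469762, -0.76706712]))]
{'clock': 0.1, 'joint_pos': array([-1.25499822e+00,  2.41312583e-01,  3.87793704e-03,  1.33521207e+00,
       -1.76653692e-05,  1.57081228e+00]), 'joint_vel': array([-0.00141959, -0.00138855,  0.00594594,  0.00166885,  0.0013719 ,
       -0.00067349]), 'tau': array([-8.24193903e-04, -3.73138332e+01,  2.53010005e+01,  1.08584072e-02,
       -1.95867318e-05,  5.03790460e-06]), 'eef_pos': array([ 0.15510825, -0.47474273,  0.23052175]), 'tool_rot': array([ 8.09493341e-01, -5.87128329e-01, -7.54135306e-04, -5.36047362e-04]), 'ft_force': array([ 0.21955207,  0.44593233, -0.23053605]), 'ft_torque': array([0.02536992, 0.01650136, 0.01065574]), 'grip_width': 0.08549359416496874}
```

View pics/top0v.png

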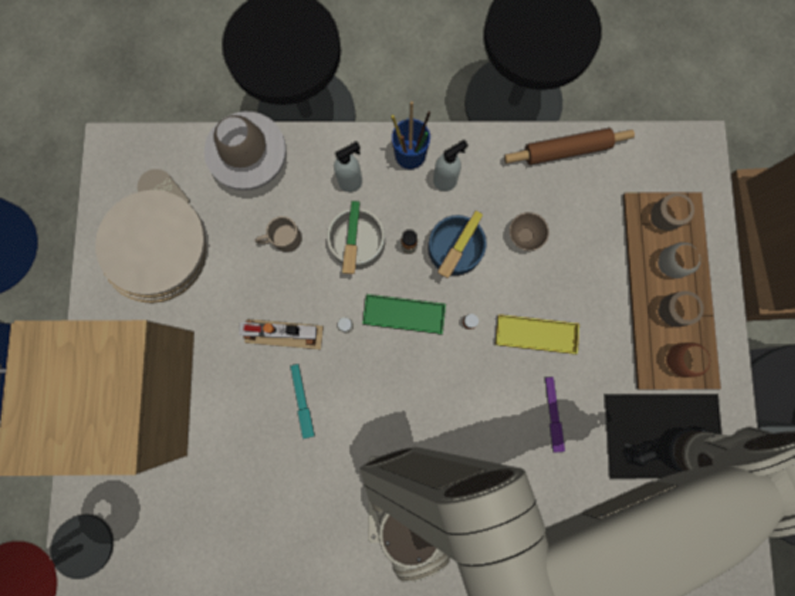

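View pics/side0.png

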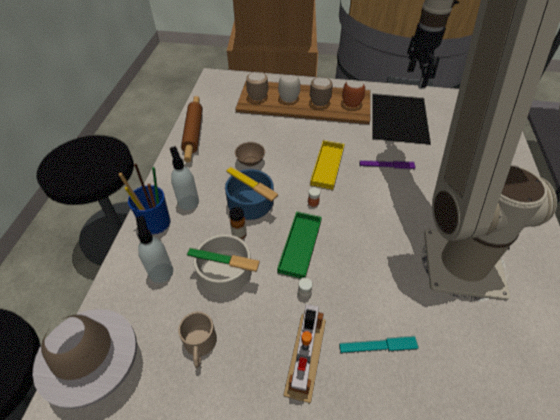

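The top view (800 px scale) shows these paddle candidates:
- yellow paddle at (460,245), lying on the blue pot at (456,244)
- green paddle at (351,240), on the white pot
- turquoise look-alike at (302,400)
- purple look-alike at (555,415)

I choose yellow. Its tray is at (537,335), and the gauge stand is at (282,334) with the lever at the left and the handle at the right. Next is one close crop.

```bash
python3 - <<'E'
from h import *
import cv2
im=cv2.imread('pics/top0.png')
a=cv2.resize(im[140:260,290:420],None,fx=5,fy=5,interpolation=cv2.INTER_CUBIC) #650x600
cv2.imwrite('pics/c1.png',a)
b=cv2.resize(im[215:255,160:260],None,fx=8,fy=8,interpolation=cv2.INTER_CUBIC); cv2.imwrite('pics/c2.png',b)
E
```

```text
(no output)
```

View pics/c1.png

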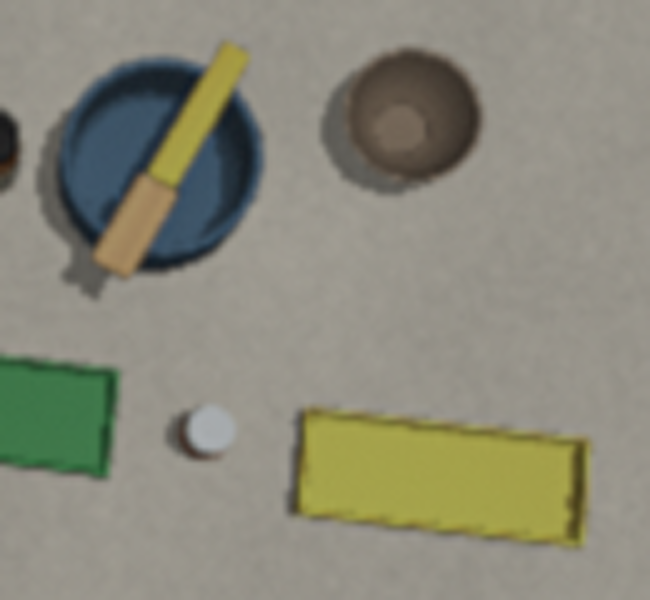

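View pics/c2.png

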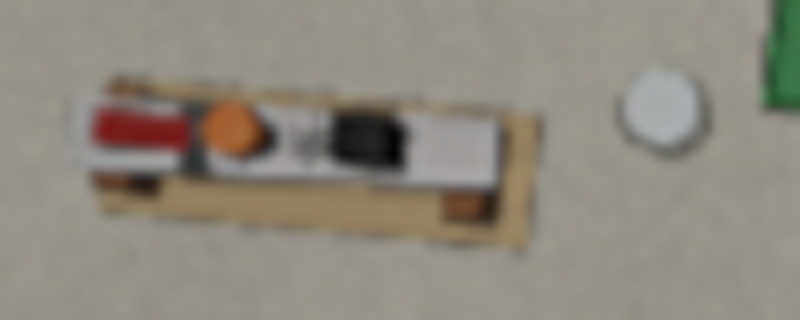

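Crop c1 shows the yellow handle end at (234,50) and the blade end at (115,267). The rim centre is near (161,164), and the tray corners are at (303,410), (588,440), (583,545) and (293,515). Crop c2 shows the bar ends at (79,128) and (499,152), the knob at (232,128) and the handle at (368,138).

```bash
python3 - <<'E'
from h import *
c=lambda u,v,z: at('top0',290+(u+.5)/5-.5,140+(v+.5)/5-.5,z)
g=lambda u,v,z: at('top0',160+(u+.5)/8-.5,215+(v+.5)/8-.5,z)
h=c(234,50,.09);b=c(115,267,.09); print('paddle',h,b,(h+b)/2,np.linalg.norm(h-b),np.degrees(np.arctan2(*(b-h)[1::-1])))
print('pot',c(161,164,.08), np.linalg.norm(c(60,164,.08)-c(263,164,.08)),np.linalg.norm(c(161,58,.08)-c(161,272,.08)))
t=[c(*p,.024) for p in((303,410),(588,440),(583,545),(293,515))]; d=t[1]-t[0]
print('tray',np.mean(t,0),np.linalg.norm(d),np.linalg.norm(t[3]-t[0]),np.degrees(np.arctan2(d[1],d[0])))
l=g(79,128,.077);r=g(499,152,.077); print('gauge',l,r,(l+r)/2,np.linalg.norm(l-r),np.degrees(np.arctan2(*(l-r)[1::-1])))
print('handle top',g(368,138,.129),'knob',g(232,128,.14),'wj',c(208,430,.052))
E
```

```text
paddle [ 0.6742 -0.1698  0.09  ] [ 0.5232 -0.0857  0.09  ] [ 0.5987  -0.12775  0.09   ] 0.17284041772687314 150.88422032367828
pot [ 0.5966 -0.1192  0.08  ] 0.13890089992509047 0.1502319872730172
tray [ 0.385975 -0.31585   0.024   ] 0.19970443159829981 0.07368921223625613 -96.295835367181
gauge [0.3999 0.3935 0.077 ] [0.3891 0.2181 0.077 ] [0.3945 0.3058 0.077 ] 0.17573218259613124 86.47654400936987
handle top [0.3906 0.2624 0.129 ] knob [0.3938 0.3143 0.14  ] wj [ 0.4168 -0.1505  0.052 ]
```

The blue pot and its yellow paddle are confirmed. The measured sizes agree: paddle 173 mm against 180, tray 200 × 74 mm, gauge 176 mm. Now I'll plan the first move.

```bash
cat >> h.py <<'E'
def pose():
    o=bot.get_obs(); M=R.from_quat(o['tool_rot']).as_matrix()
    return o, M, np.degrees(np.arctan2(M[1,0],M[0,0]))
def plan(p,yaw,op,n,start=None):
    o,M,y0=pose(); p0=o['eef_pos']
    if start: p0,y0=np.array(start[:3]),start[3]
    dy=(yaw-y0+180)%360-180; d=(np.array(p)-p0)/n/.06; out=[]
    for i in range(n):
        a=np.radians(y0+dy*i/n); x=np.array([np.cos(a),np.sin(a),0]); y=np.array([np.sin(a),-np.cos(a),0])
        out+=[op]+[round(float(v),2) for v in (d@x,d@y,-d[2],-dy/n)]
    print('from',p0.round(4),round(y0,1),'tilt',M[:,2].round(3),'w',o['grip_width'].round(4),'F',o['ft_force'].round(1),'t',o['clock']); print(out)
E
python3 -c "
from h import *
plan([.597,-.128,.2],61,.7,12,None)"
```

```text
Traceback (most recent call last):
  File "h.py", line 27, in plan
    print('from',p0.round(4),round(y0,1),'tilt',M[:,2].round(3),'w',o['grip_width'].round(4),'F',o['ft_force'].round(1),'t',o['clock']); print(out)
                                                                    ^^^^^^^^^^^^^^^^^^^^^
AttributeError: 'float' object has no attribute 'round'
```

```bash
sed -i "s/o\['grip_width'\].round(4)/round(o['grip_width'],4)/" h.py
python3 -c "
from h import *
plan([.597,-.128,.2],61,.7,12,None)"
```

```text
from [ 0.1551 -0.4747  0.2305] -71.9 tilt [-0.001  0.002 -1.   ] w 0.0855 F [ 0.2  0.4 -0.2] t 0.1
[0.7, -0.27, -0.73, 0.04, -11.08, 0.7, -0.12, -0.77, 0.04, -11.08, 0.7, 0.03, -0.78, 0.04, -11.08, 0.7, 0.18, -0.76, 0.04, -11.08, 0.7, 0.32, -0.71, 0.04, -11.08, 0.7, 0.45, -0.64, 0.04, -11.08, 0.7, 0.57, -0.54, 0.04, -11.08, 0.7, 0.66, -0.42, 0.04, -11.08, 0.7, 0.73, -0.28, 0.04, -11.08, 0.7, 0.77, -0.14, 0.04, -11.08, 0.7, 0.78, 0.01, 0.04, -11.08, 0.7, 0.76, 0.16, 0.04, -11.08]
```

Call:
play_rows(
  deltas=[0.7,-0.27,-0.73,0.04,-10.5,0.7,-0.12,-0.77,0.04,-10.5,0.7,0.03,-0.78,0.04,-10.5,0.7,0.18,-0.76,0.04,-10.5,0.7,0.32,-0.71,0.04,-10.5,0.7,0.45,-0.64,0.04,-10.5,0.7,0.57,-0.54,0.04,-10.5,0.7,0.66,-0.42,0.04,-10.5,0.7,0.73,-0.28,0.04,-10.5,0.7,0.77,-0.14,0.04,-10.5,0.7,0.78,0.01,0.04,-10.5,0.7,0.76,0.16,0.04,-10.5],
)

```text
clock: 1.6
eef_pos: [0.6168, -0.1319, 0.1947]
tool_rot: [0.879, 0.476, -0.002, -0.005]
ft_force: [0.2, -0.2, 0.5]
grip_width: 0.0597
```

```bash
python3 -c "
from h import *
plan([.597,-.128,.2],61,.7,2)
snap('wrist','w1')
print(at('w1',280,210,.09,True))"
```

```text
from [ 0.6168 -0.1319  0.1947] 56.9 tilt [-0.009  0.006 -1.   ] w 0.0597 F [ 0.2 -0.2  0.5] t 1.6
[0.7, -0.06, -0.16, -0.04, -2.06, 0.7, -0.06, -0.16, -0.04, -2.06]
[ 0.619  -0.1281  0.09  ]
```

View pics/w1.png

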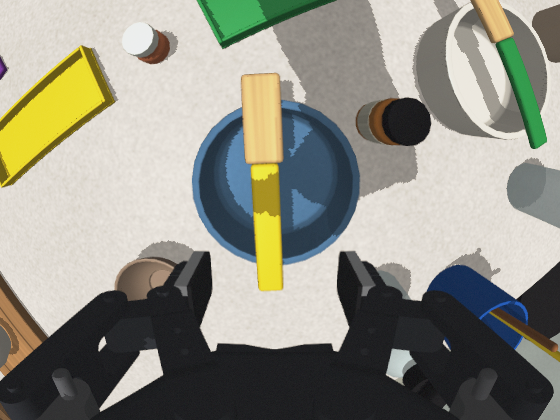

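The wrist view shows the paddle from blade end (260,76) to handle end (270,287). The rim has its left edge at (193,182), its right at (359,182), its top at (303,101) and its bottom at (276,264). The black jar cap is at (408,121).

```bash
python3 -c "
from h import *
w=lambda u,v,z: at('w1',u,v,z,True)
b=w(260,76,.09);h=w(270,287,.09);print(b,h,(b+h)/2,np.linalg.norm(b-h),np.degrees(np.arctan2(*(b-h)[1::-1])))
P=np.array([w(u,v,.08) for u,v in((193,182),(359,182),(303,101),(222,252),(331,250))]);
from scipy.optimize import least_squares
print(P,least_squares(lambda q:np.hypot(P[:,0]-q[0],P[:,1]-q[1])-.07,[.6,-.12]))
print('jar',w(408,121,.1))
" | grep -v -E 'jac|nfev|njev|grad|mask'
```

```text
[ 0.524  -0.0843  0.09  ] [ 0.6715 -0.1721  0.09  ] [ 0.59775 -0.1282   0.09   ] 0.17165398335022694 149.23659756016502
[[ 0.5626 -0.1761  0.08  ]
 [ 0.6368 -0.0622  0.08  ]
 [ 0.5574 -0.0666  0.08  ]
 [ 0.6254 -0.1912  0.08  ]
 [ 0.675  -0.1119  0.08  ]]      message: `gtol` termination condition is satisfied.
     success: True
      status: 1
         fun: [-1.664e-03 -1.915e-03  2.901e-03  2.095e-03  1.168e-03]
           x: [ 6.046e-01 -1.222e-01]
        cost: 1.0303889834630453e-05
               [-4.733e-01 -8.809e-01]
               [ 6.471e-01 -7.624e-01]
               [-2.888e-01  9.574e-01]
               [-9.895e-01 -1.444e-01]]
  optimality: 1.193016410381127e-09
jar [ 0.6113 -0.0069  0.1   ]
```

```bash
python3 -c "
from h import *
plan([.5985,-.128,.067],60,.7,5)"
```

```text
from [ 0.621  -0.1276  0.1931] 57.4 tilt [-0.006  0.009 -1.   ] w 0.0602 F [4.3 1.2 1.2] t 1.65
[0.7, -0.04, -0.06, 0.42, -0.52, 0.7, -0.04, -0.06, 0.42, -0.52, 0.7, -0.04, -0.06, 0.42, -0.52, 0.7, -0.04, -0.06, 0.42, -0.52, 0.7, -0.04, -0.06, 0.42, -0.52]
```

Call:
play_rows(
  deltas=[0.7,-0.2,-0.3,0,-2.6,0.7,0,0,0,0,0.7,0,0,0.5,0,0.7,0,0,0,0],
)

```text
clock: 2.15
eef_pos: [0.5997, -0.1263, 0.1598]
tool_rot: [0.866, 0.5, -0.002, -0.007]
ft_force: [0.7, 0.7, 0.2]
grip_width: 0.0598
```

```bash
python3 -c "
from h import *
plan([.5985,-.128,.067],60,.7,3)"
```

```text
from [ 0.5997 -0.1263  0.1598] 60.1 tilt [-0.01  0.01 -1.  ] w 0.0598 F [0.7 0.7 0.2] t 2.15
[0.7, -0.01, -0.0, 0.52, 0.02, 0.7, -0.01, -0.0, 0.52, 0.02, 0.7, -0.01, -0.0, 0.52, 0.02]
```

Call:
play_rows(
  deltas=[0.7,-0.03,0,0.52,0,0.7,0,0,0.52,0,0.7,0,0,0.5,0,0.7,0,0,0,0,0,0,0,0,0,0,0,0,0,0,0,0,0,0,0,0,0,0,0,0],
)

```text
clock: 3.15
eef_pos: [0.6064, -0.1309, 0.0772]
tool_rot: [0.867, 0.498, 0.005, 0.0]
ft_force: [0.1, -0.0, -1.3]
grip_width: 0.0201
```

```bash
python3 -c "
from h import *
plan([.386,-.316,.2],-6.3,0,8,[.5985,-.128,.16,60])"
```

```text
from [ 0.5985 -0.128   0.16  ] 60 tilt [ 0.009  0.005 -1.   ] w 0.0201 F [ 0.1 -0.  -1.3] t 3.15
[0, -0.56, -0.19, -0.08, 8.29, 0, -0.58, -0.1, -0.08, 8.29, 0, -0.59, -0.02, -0.08, 8.29, 0, -0.59, 0.07, -0.08, 8.29, 0, -0.57, 0.15, -0.08, 8.29, 0, -0.54, 0.23, -0.08, 8.29, 0, -0.51, 0.31, -0.08, 8.29, 0, -0.46, 0.38, -0.08, 8.29]
```

Call:
play_rows(
  deltas=[0,0,0,-0.5,0,0,0,0,-0.5,0,0,0,0,0,0],
)

```text
clock: 3.52
eef_pos: [0.6056, -0.131, 0.1387]
tool_rot: [0.867, 0.498, 0.005, -0.0]
ft_force: [0.5, -0.2, -1.0]
grip_width: 0.0205
```

```bash
python3 -c "
from h import *
plan([.386,-.316,.2],-6.3,0,8)
snap('wrist','w2');snap('side','s2')
a=cv2.resize(cv2.imread('pics/w2.png'),(400,300));b=cv2.resize(cv2.imread('pics/s2.png')[110:260,150:350],(400,300));cv2.imwrite('pics/v2.png',np.hstack([a,b]))"
```

```text
from [ 0.6056 -0.131   0.1387] 59.7 tilt [ 0.009  0.005 -1.   ] w 0.0205 F [ 0.5 -0.2 -1. ] t 3.525
[0, -0.56, -0.2, -0.13, 8.25, 0, -0.59, -0.12, -0.13, 8.25, 0, -0.6, -0.03, -0.13, 8.25, 0, -0.6, 0.05, -0.13, 8.25, 0, -0.58, 0.14, -0.13, 8.25, 0, -0.56, 0.22, -0.13, 8.25, 0, -0.52, 0.3, -0.13, 8.25, 0, -0.47, 0.37, -0.13, 8.25]
```

View pics/v2.png

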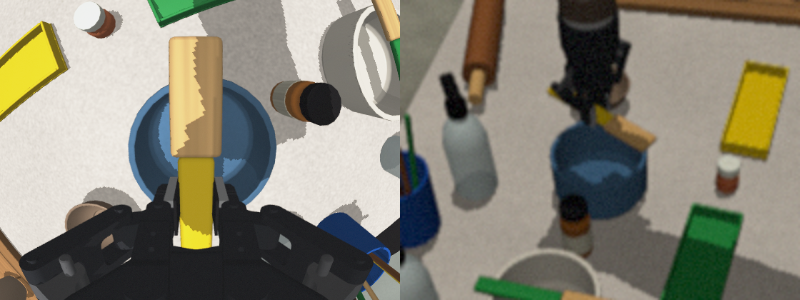

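The wrist view shows the yellow handle held between the fingers, with the blade ahead and the paddle clear of the pot. The pot has not moved. I'll carry it to a point above the yellow tray.

Call:
play_rows(
  deltas=[0,-0.56,-0.2,-0.13,8.25,0,-0.59,-0.12,-0.1,8.25,0,-0.6,-0.03,0,8.25,0,-0.6,0.05,0,8.25,0,-0.58,0.14,0,8.25,0,-0.56,0.22,0,8.25,0,-0.52,0.3,0,8.25,0,-0.47,0.37,0,8.25,0,0,0,0,0,0,0,0,0,0],
)

```text
clock: 4.88
eef_pos: [0.3657, -0.3119, 0.1325]
tool_rot: [0.997, -0.073, -0.011, -0.009]
ft_force: [0.1, 0.2, -0.9]
grip_width: 0.0205
```

```bash
python3 -c "
from h import *
plan([.385,-.324,.10],-6.3,0,3)
snap('wrist','w3')"
```

```text
from [ 0.3657 -0.3119  0.1325] -8.3 tilt [-0.02  0.02 -1.  ] w 0.0205 F [ 0.1  0.2 -0.9] t 4.875
[0, 0.12, 0.05, 0.18, -0.67, 0, 0.12, 0.05, 0.18, -0.67, 0, 0.11, 0.05, 0.18, -0.67]
```

View pics/w3.png

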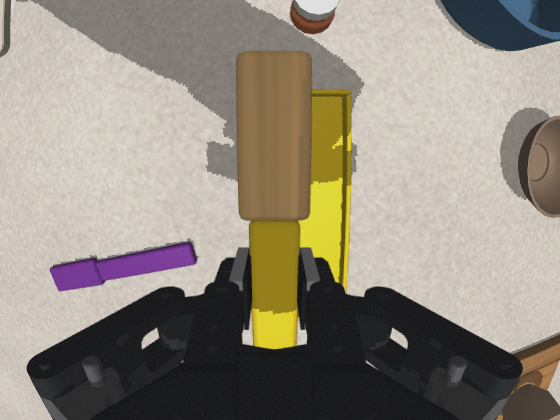

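The blade end is at (274,52), 237 to 311 px wide. The tray's far corner is at (351,91).

```bash
python3 -c "
from h import *
w=lambda u,v,z: at('w3',u,v,z,True)
print('tray corner',w(351,91,.024))
for z in(.12,.13,.14,.15,.16): print(z,np.linalg.norm(w(237,62,z)-w(311,62,z)),w(274,52,z),'seam',w(274,220,z),np.linalg.norm(w(241,213,z)-w(309,213,z)))
a=np.radians(-96.3);ex=np.array([np.cos(a),np.sin(a)]);ey=np.array([-ex[1],ex[0]]);c=np.array([.386,-.316])
for s in(-.1,.1):
  for t in(-.038,.038): print((c+s*ex+t*ey).round(4))
"
```

```text
tray corner [ 0.4355 -0.2265  0.024 ]
0.12 0.03498856956207271 [ 0.3801 -0.2118  0.12  ] seam [ 0.3682 -0.293   0.12  ] 0.033729067582724585
0.13 0.0327835324515221 [ 0.38   -0.2143  0.13  ] seam [ 0.3689 -0.2902  0.13  ] 0.03149492022533158
0.14 0.030449466333582885 [ 0.3799 -0.2167  0.14  ] seam [ 0.3695 -0.2874  0.14  ] 0.029288393605658904
0.15 0.028214358046923533 [ 0.3798 -0.2191  0.15  ] seam [ 0.3702 -0.2846  0.15  ] 0.027252339349127474
0.16 0.02599423012901132 [ 0.3797 -0.2215  0.16  ] seam [ 0.3709 -0.2817  0.16  ] 0.025045758123881965
[ 0.3592 -0.2124]
[ 0.4347 -0.2208]
[ 0.3373 -0.4112]
[ 0.4128 -0.4196]
```

Call:
play_rows(
  deltas=[0,0.35,0.17,0.5,-2,0,0,0,0.4,0,0,0,0,0,0],
)

```text
clock: 5.3
eef_pos: [0.3872, -0.3223, 0.0763]
tool_rot: [0.999, -0.051, -0.01, -0.009]
ft_force: [-0.6, -0.2, -0.8]
grip_width: 0.0204
```

```bash
python3 -c "
from h import *
plan([.385,-.325,.012],-6.3,0,2)"
```

```text
from [ 0.3872 -0.3223  0.0763] -5.8 tilt [-0.02  0.02 -1.  ] w 0.0204 F [-0.6 -0.2 -0.8] t 5.3
[0, -0.02, 0.02, 0.54, 0.23, 0, -0.02, 0.02, 0.54, 0.23]
```

Call:
play_rows(
  deltas=[0,-0.04,0.04,0.5,0.5,0,0,0,0.35,0,0,0,0,0,0],
)

```text
clock: 5.68
eef_pos: [0.387, -0.3234, 0.0268]
tool_rot: [0.999, -0.053, -0.009, -0.008]
ft_force: [0.4, 0.4, -0.6]
grip_width: 0.0202
```

```bash
python3 -c "
from h import *
plan([.385,-.325,.009],-6.3,0,1)
snap('wrist','w4');snap('side','s4')
a=cv2.resize(cv2.imread('pics/w4.png'),(400,300));b=cv2.resize(cv2.imread('pics/s4.png')[110:230,250:410],(400,300));cv2.imwrite('pics/v4.png',np.hstack([a,b]))"
```

```text
from [ 0.387  -0.3234  0.0268] -6.1 tilt [-0.016  0.017 -1.   ] w 0.0202 F [ 0.4  0.4 -0.6] t 5.675
[0, -0.03, 0.03, 0.3, 0.23]
```

View pics/v4.png

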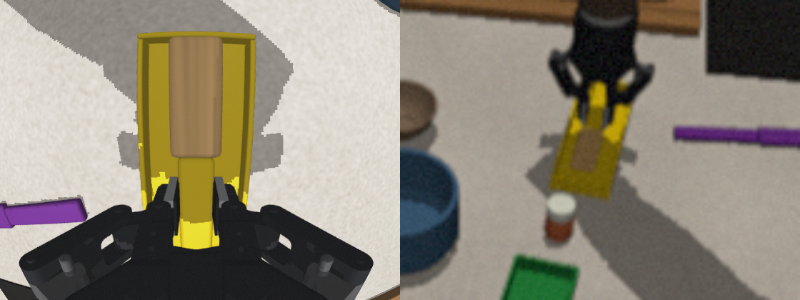

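The paddle is aligned within the tray's width, and its blade end sits close to the far wall. I'll check the gap along the tray.

```bash
python3 -c "
from h import *
w=lambda u,v,z: at('w4',u,v,z,True)
print(w(274,52,.035),w(274,46,.024),w(274,56,.024))"
```

```text
[ 0.3974 -0.2278  0.035 ] [ 0.3977 -0.2224  0.024 ] [ 0.3972 -0.2271  0.024 ]
```

Call:
play_rows(
  deltas=[0,0,0.09,0,0,0,0,0,0.25,0,0,0,0,0,0],
)

```text
clock: 6.15
eef_pos: [0.3891, -0.3314, 0.0151]
tool_rot: [0.999, -0.053, -0.005, -0.005]
ft_force: [0.3, 0.7, -1.0]
grip_width: 0.0205
```

Call:
play_rows(
  deltas=[0,0,-0.04,0.1,0,0,0,0,0.08,0,0,0,0,0,0],
)

```text
clock: 6.52
eef_pos: [0.3893, -0.3288, 0.0045]
tool_rot: [0.999, -0.053, -0.005, -0.005]
ft_force: [-2.5, 0.9, 4.9]
grip_width: 0.0205
```

Call:
play_rows(
  deltas=[0.36,0,0,-0.03,0,0.36,0,0,0,0,0.36,0,0,0,0,0.36,0,0,-0.4,0,0.36,0,0,-0.9,0,0.36,0,0,-0.9,0,0.5,0,0,-0.6,0,0.5,0,0,0,0],
)

```text
clock: 7.52
eef_pos: [0.3905, -0.3302, 0.1776]
tool_rot: [0.999, -0.053, -0.006, -0.006]
ft_force: [-0.2, 0.1, 0.5]
grip_width: 0.0425
```

```bash
python3 -c "
from h import *
plan([.391,.264,.25],-3.5,.5,12)
snap('wrist','w5');snap('side','s5')
a=cv2.resize(cv2.imread('pics/w5.png'),(400,300));b=cv2.resize(cv2.imread('pics/s5.png')[110:230,250:410],(400,300));cv2.imwrite('pics/v5.png',np.hstack([a,b]))"
```

```text
from [ 0.3905 -0.3302  0.1776] -6.1 tilt [-0.011  0.013 -1.   ] w 0.0425 F [-0.2  0.1  0.5] t 7.525
[0.5, -0.09, -0.82, -0.1, -0.21, 0.5, -0.08, -0.82, -0.1, -0.21, 0.5, -0.08, -0.82, -0.1, -0.21, 0.5, -0.08, -0.82, -0.1, -0.21, 0.5, -0.07, -0.82, -0.1, -0.21, 0.5, -0.07, -0.82, -0.1, -0.21, 0.5, -0.07, -0.82, -0.1, -0.21, 0.5, -0.07, -0.82, -0.1, -0.21, 0.5, -0.06, -0.82, -0.1, -0.21, 0.5, -0.06, -0.82, -0.1, -0.21, 0.5, -0.06, -0.82, -0.1, -0.21, 0.5, -0.05, -0.82, -0.1, -0.21]
```

View pics/v5.png

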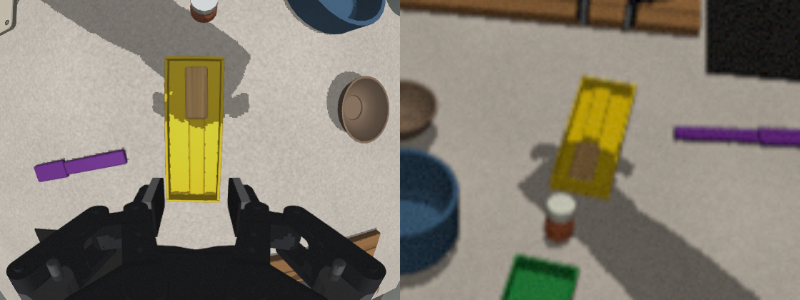

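The paddle lies flat and released inside the tray, seen in both views. Next is a point above the gauge handle.

Call:
play_rows(
  deltas=[0.5,-0.09,-0.82,-0.12,0,0.5,-0.08,-0.82,-0.12,0,0.5,-0.08,-0.82,-0.12,0,0.5,-0.08,-0.82,-0.12,0,0.5,-0.07,-0.82,-0.12,0,0.5,-0.07,-0.82,-0.12,0,0.5,-0.07,-0.82,-0.12,0,0.5,-0.07,-0.82,-0.1,0,0.5,-0.06,-0.82,-0.1,0,0.5,-0.06,-0.6,-0.1,-1,0.5,-0.06,-0.3,0,-1,0.5,0,0,0,0],
)

```text
clock: 9.12
eef_pos: [0.3843, 0.1846, 0.2317]
tool_rot: [0.999, -0.036, -0.03, -0.009]
ft_force: [-0.9, 0.6, -0.3]
grip_width: 0.0427
```

```bash
python3 -c "
from h import *
plan([.391,.264,.22],-3.5,.5,2)"
```

```text
from [0.3843 0.1846 0.2317] -4.1 tilt [-0.059  0.02  -0.998] w 0.0427 F [-0.9  0.6 -0.3] t 9.125
[0.5, 0.01, -0.66, 0.1, -0.31, 0.5, 0.01, -0.66, 0.1, -0.31]
```

Call:
play_rows(
  deltas=[0.5,0.02,-0.6,0.1,0,0.5,0,-0.4,0.1,0,0.5,0,0,0,0],
)

```text
clock: 9.5
eef_pos: [0.3877, 0.2423, 0.2161]
tool_rot: [0.999, -0.038, -0.033, -0.006]
ft_force: [0.4, -0.1, -0.5]
grip_width: 0.0427
```

```bash
python3 -c "
from h import *
plan([.391,.264,.22],-3.5,.5,2)"
```

```text
from [0.3877 0.2423 0.2161] -4.4 tilt [-0.066  0.014 -0.998] w 0.0427 F [ 0.4 -0.1 -0.5] t 9.5
[0.5, 0.01, -0.18, -0.03, -0.43, 0.5, 0.01, -0.18, -0.03, -0.43]
```

Call:
play_rows(
  deltas=[0.5,0,0.8,-0.1,0,0.5,0,0.8,-0.1,0,0.5,0,0,0,0,0.5,0,0,0,0],
)

```text
clock: 10.0
eef_pos: [0.3791, 0.1395, 0.2247]
tool_rot: [0.999, -0.04, -0.036, -0.003]
ft_force: [-0.3, 0.8, -0.7]
grip_width: 0.0425
```

```bash
python3 -c "
from h import *
plan([.391,.264,.22],-3.5,.5,4)"
```

```text
from [0.3791 0.1395 0.2247] -4.6 tilt [-0.071  0.01  -0.997] w 0.0425 F [-0.3  0.8 -0.7] t 10.0
[0.5, 0.01, -0.52, 0.02, -0.28, 0.5, 0.01, -0.52, 0.02, -0.28, 0.5, 0.01, -0.52, 0.02, -0.28, 0.5, 0.02, -0.52, 0.02, -0.28]
```

Call:
play_rows(
  deltas=[0.5,0,0,0,0,0.5,0,0,0,0,0.5,0,0,0,0,0.5,0,0,0,0],
)

```text
clock: 10.5
eef_pos: [0.379, 0.1409, 0.2241]
tool_rot: [0.999, -0.039, -0.036, -0.003]
ft_force: [0.8, 0.5, -0.2]
grip_width: 0.0427
```

Call:
play_rows(
  deltas=[0.5,0.5,-0.5,0,0,0.5,0.5,-0.5,0,0,0.5,0.5,-0.5,0,0,0.5,0,0,0,0],
)

```text
clock: 11.0
eef_pos: [0.4776, 0.2268, 0.217]
tool_rot: [0.999, -0.038, -0.036, -0.003]
ft_force: [-0.7, -0.8, -0.3]
grip_width: 0.0431
```

Call:
play_rows(
  deltas=[0.5,-0.25,-0.2,0,0,0.5,-0.25,-0.2,0,0,0.5,-0.25,-0.2,0,0,0.5,0,0,0,0],
)

```text
clock: 11.5
eef_pos: [0.4297, 0.2679, 0.2214]
tool_rot: [0.999, -0.038, -0.037, -0.003]
ft_force: [0.3, -0.3, 0.1]
grip_width: 0.0427
```

```bash
python3 -c "
from h import *
plan([.391,.264,.22],-3.5,.5,4)"
```

```text
from [0.4297 0.2679 0.2214] -4.3 tilt [-0.074  0.009 -0.997] w 0.0427 F [ 0.3 -0.3  0.1] t 11.5
[0.5, -0.16, 0.03, 0.01, -0.2, 0.5, -0.16, 0.03, 0.01, -0.2, 0.5, -0.16, 0.03, 0.01, -0.2, 0.5, -0.16, 0.03, 0.01, -0.2]
```

Call:
play_rows(
  deltas=[0.5,0,0.9,0,0,0.5,0,0.9,0,0,0.5,0,0.9,0,0,0.5,0,0.9,0,0,0.5,0,0,0,0],
)

```text
clock: 12.12
eef_pos: [0.4132, 0.0472, 0.2223]
tool_rot: [0.999, -0.036, -0.034, -0.003]
ft_force: [0.2, 0.8, -0.1]
grip_width: 0.0428
```

```bash
python3 -c "
from h import *
plan([.391,.264,.22],-3.5,.5,6);print(bot.get_obs()['joint_pos'].round(3))"
```

```text
from [0.4132 0.0472 0.2223] -4.1 tilt [-0.067  0.008 -0.998] w 0.0428 F [ 0.2  0.8 -0.1] t 12.125
[0.5, -0.1, -0.6, 0.01, -0.1, 0.5, -0.1, -0.6, 0.01, -0.1, 0.5, -0.1, -0.6, 0.01, -0.1, 0.5, -0.1, -0.6, 0.01, -0.1, 0.5, -0.1, -0.6, 0.01, -0.1, 0.5, -0.1, -0.6, 0.01, -0.1]
[ 0.103  0.132 -0.156  1.349  0.014  1.745]
```

Call:
play_rows(
  deltas=[0.5,1,0,0,0,0.5,1,0,0,0,0.5,1,0,0,0,0.5,0,0,0,0],
)

```text
clock: 12.62
eef_pos: [0.5954, 0.0356, 0.2079]
tool_rot: [0.999, -0.036, -0.034, -0.003]
ft_force: [-0.4, 0.4, -0.5]
grip_width: 0.0427
```

Call:
play_rows(
  deltas=[0.5,-0.4,-0.5,0,0,0.5,-0.4,-0.5,0,0,0.5,-0.4,-0.5,0,0,0.5,-0.4,-0.5,0,0,0.5,-0.4,-0.5,0,0,0.5,-0.4,-0.5,0,0,0.5,-0.4,-0.5,0,0,0.5,0,0,0,0],
)

```text
clock: 13.62
eef_pos: [0.4312, 0.268, 0.2236]
tool_rot: [0.999, -0.032, -0.034, -0.005]
ft_force: [-0.5, -1.1, 0.4]
grip_width: 0.0427
```

```bash
python3 -c "
from h import *
plan([.391,.264,.22],-3.5,.5,2);print(bot.get_obs()['joint_pos'].round(3))"
```

```text
from [0.4312 0.268  0.2236] -3.7 tilt [-0.067  0.011 -0.998] w 0.0427 F [-0.5 -1.1  0.4] t 13.625
[0.5, -0.33, 0.06, 0.03, -0.1, 0.5, -0.33, 0.05, 0.03, -0.1]
[0.53  0.301 0.064 1.386 0.044 2.165]
```

Call:
play_rows(
  deltas=[0.5,-0.35,0,0.03,0,0.5,-0.33,0.08,0.03,0,0.5,0,0,0,0],
)

```text
clock: 14.0
eef_pos: [0.3878, 0.2654, 0.2241]
tool_rot: [0.999, -0.032, -0.032, -0.005]
ft_force: [-0.4, 0.7, -0.1]
grip_width: 0.0429
```

```bash
python3 -c "
from h import *
plan([.391,.264,.22],-3.5,.5,2)
snap('wrist','w6'); crop('w6',130,40,430,340,2,'w6v')"
```

```text
from [0.3878 0.2654 0.2241] -3.6 tilt [-0.064  0.012 -0.998] w 0.0429 F [-0.4  0.7 -0.1] t 14.0
[0.5, 0.03, 0.01, 0.03, -0.05, 0.5, 0.03, 0.01, 0.03, -0.05]
```

View pics/w6v.png

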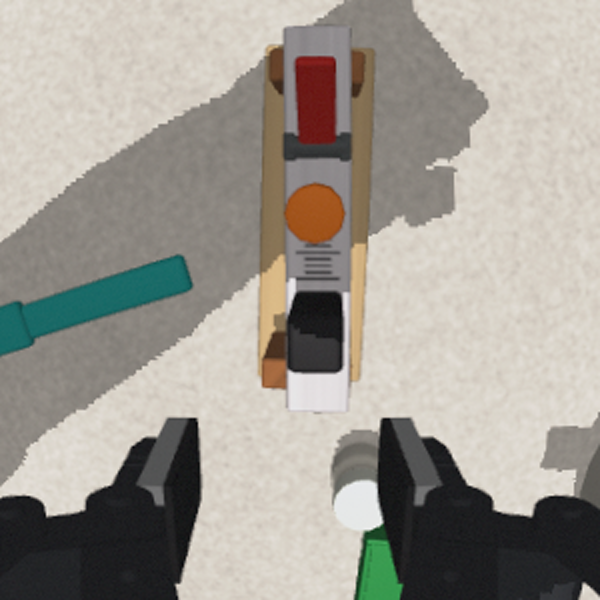

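In crop w6v the bar ends are at (318,28) and (319,410), the handle block at about (316,335), the knob at (315,213) and the red lever at (316,100).

```bash
python3 -c "
from h import *
w=lambda u,v,z: at('w6',130+u/2,40+v/2,z,True)
a=w(318,28,.077);b=w(319,410,.077);d=(a-b)/np.linalg.norm(a-b)
print(a,b,(a+b)/2,np.linalg.norm(a-b),np.degrees(np.arctan2(d[1],d[0])),'handle pred',(a+b)/2-.042*d)
print('handle corners',[w(*p,.129) for p in((289,372),(341,372),(343,292),(297,292))],'knob',w(315,213,.145),[ (z,np.linalg.norm(w(285,213,z)-w(345,213,z))) for z in(.14,.15)])
print('cam',ray('w6',280,210,True)[0])"
```

```text
[0.3994 0.3949 0.077 ] [0.39   0.2194 0.077 ] [0.3947  0.30715 0.077  ] 0.17575155760333958 86.93409581600964 handle pred [0.39245365 0.26521012 0.077     ]
handle corners [array([0.3813, 0.2553, 0.129 ]), array([0.4012, 0.2545, 0.129 ]), array([0.4032, 0.2854, 0.129 ]), array([0.3862, 0.2862, 0.129 ])] knob [0.395  0.3161 0.145 ] [(0.14, np.float64(0.020829066229670484)), (0.15, np.float64(0.019830532015051982))]
cam [0.4013068  0.32993056 0.36582408]
```

Call:
play_rows(
  deltas=[0.55,0.1,0.01,0.4,0,0.55,0,0,0.4,0,0.55,0,0,0.4,0,0.55,0,0,0.4,0,0.55,0,0,0,0],
)

```text
clock: 14.68
eef_pos: [0.3946, 0.2658, 0.127]
tool_rot: [0.999, -0.034, -0.028, -0.007]
ft_force: [0.1, -0.6, 0.5]
grip_width: 0.0472
```

```bash
python3 -c "
from h import *
plan([.391,.265,.09],-3.3,.55,1)"
```

```text
from [0.3946 0.2658 0.127 ] -3.9 tilt [-0.056  0.015 -0.998] w 0.0472 F [ 0.1 -0.6  0.5] t 14.675
[0.55, -0.06, 0.02, 0.62, -0.56]
```

Call:
play_rows(
  deltas=[0.55,-0.06,0.01,0.25,-0.5,0.55,0,0,0.25,0,0.55,0,0,0.1,0,0.55,0,0,0,0],
)

```text
clock: 15.18
eef_pos: [0.394, 0.2674, 0.0946]
tool_rot: [0.999, -0.03, -0.024, -0.009]
ft_force: [-0.1, 0.2, 0.2]
grip_width: 0.047
```

```bash
python3 -c "
from h import *
plan([.391,.265,.09],-3.3,.55,1)"
```

```text
from [0.394  0.2674 0.0946] -3.5 tilt [-0.048  0.019 -0.999] w 0.047 F [-0.1  0.2  0.2] t 15.175
[0.55, -0.05, 0.04, 0.08, -0.16]
```

Call:
play_rows(
  deltas=[0.55,-0.05,0.03,0.06,0,0,0,0,0,0,0,0,0,0,0,0,0,0,0,0,0,0,0,0,0,0,0,0,0,0],
)

```text
clock: 15.92
eef_pos: [0.3923, 0.2665, 0.0929]
tool_rot: [0.999, -0.03, -0.022, -0.01]
ft_force: [-0.3, -0.5, -0.3]
grip_width: 0.0212
```

Call:
play_rows(
  deltas=[0,0,0,-0.2,0,0,0,0,-0.2,0,0,0,0,0,0],
)

```text
clock: 16.3
eef_pos: [0.3919, 0.2649, 0.1171]
tool_rot: [0.999, -0.03, -0.024, -0.008]
ft_force: [0.6, 0.3, -4.7]
grip_width: 0.0213
```

```bash
python3 -c "
from h import *
plan([.391,.265,.22],-3.3,0,3)"
```

```text
from [0.3919 0.2649 0.1171] -3.5 tilt [-0.048  0.018 -0.999] w 0.0213 F [ 0.6  0.3 -4.7] t 16.3
[0, -0.01, -0.0, -0.57, -0.06, 0, -0.01, -0.0, -0.57, -0.06, 0, -0.01, -0.0, -0.57, -0.06]
```

Call:
play_rows(
  deltas=[0,0,0,-0.45,0,0,0,0,-0.5,0,0,0,0,-0.5,0,0,0,0,-0.45,0,0,0,0,0,0],
)

```text
clock: 16.92
eef_pos: [0.3959, 0.2616, 0.2323]
tool_rot: [0.999, -0.031, -0.026, -0.007]
ft_force: [1.2, 0.0, -5.5]
grip_width: 0.0211
```

```bash
python3 -c "
from h import *
plan([.623,-.156,.22],29.7,0,12)"
```

```text
from [0.3959 0.2616 0.2323] -3.5 tilt [-0.052  0.015 -0.999] w 0.0211 F [ 1.2  0.  -5.5] t 16.925
[0, 0.35, 0.56, 0.02, -2.77, 0, 0.32, 0.58, 0.02, -2.77, 0, 0.29, 0.59, 0.02, -2.77, 0, 0.27, 0.6, 0.02, -2.77, 0, 0.24, 0.62, 0.02, -2.77, 0, 0.21, 0.63, 0.02, -2.77, 0, 0.18, 0.64, 0.02, -2.77, 0, 0.14, 0.64, 0.02, -2.77, 0, 0.11, 0.65, 0.02, -2.77, 0, 0.08, 0.66, 0.02, -2.77, 0, 0.05, 0.66, 0.02, -2.77, 0, 0.02, 0.66, 0.02, -2.77]
```

Call:
play_rows(
  deltas=[0,0.35,0.56,0,-2.8,0,0.32,0.58,0,-2.8,0,0.29,0.59,0,-2.8,0,0.27,0.6,0,-2.8,0,0.24,0.62,0,-2.8,0,0.21,0.63,0,-2.8,0,0.18,0.64,0,-2.8,0,0.14,0.64,0,-2.8,0,0.11,0.65,0,-2.8,0,0.08,0.6,0,-2.8,0,0.05,0.5,0,-2.8,0,0,0,0,0],
)

```text
clock: 18.42
eef_pos: [0.6002, -0.1185, 0.1886]
tool_rot: [0.968, 0.246, -0.038, -0.017]
ft_force: [-1.1, 0.6, -4.6]
grip_width: 0.0217
```

```bash
python3 -c "
from h import *
plan([.623,-.156,.22],29.7,0,3)"
```

```text
from [ 0.6002 -0.1185  0.1886] 28.6 tilt [-0.083  0.015 -0.996] w 0.0217 F [-1.1  0.6 -4.6] t 18.425
[0, 0.01, 0.24, -0.17, -0.36, 0, 0.01, 0.24, -0.17, -0.36, 0, 0.01, 0.24, -0.17, -0.36]
```

Call:
play_rows(
  deltas=[0,0.02,0.25,-0.05,-0.4,0,0.02,0.25,-0.05,-0.4,0,0.02,0.2,-0.05,0,0,0,0,0,0],
)

```text
clock: 18.92
eef_pos: [0.6215, -0.1511, 0.1874]
tool_rot: [0.966, 0.253, -0.043, -0.022]
ft_force: [-0.1, 0.7, -4.5]
grip_width: 0.0216
```

```bash
cat >> h.py <<'E'
def gtilt():
    G=R.from_quat([.999,-.030,-.022,-.010]); T=bot.get_obs()
    Rr=R.from_quat(T['tool_rot'])*G.inv(); off=Rr.apply([.0945-.0923-0,.3065-.2665,.065-.0929]); 
    zz=Rr.apply([0,0,1]); a=R.from_euler('z',86.8,degrees=True).apply([1,0,0]); gx=Rr.apply(a)
    print('gauge origin',(T['eef_pos']+off).round(4),'z',zz.round(3),'x',gx.round(3)); return T['eef_pos']+off,Rr
E
python3 -c "
from h import *
plan([.623,-.156,.19],29.7,0,3); gtilt()
snap('wrist','w7');snap('side','s7')
a=cv2.resize(cv2.imread('pics/w7.png'),(400,300));b=cv2.resize(cv2.imread('pics/s7.png')[110:260,150:350],(400,300));cv2.imwrite('pics/v7.png',np.vstack([np.hstack([a,b])]))"
```

```text
from [ 0.6215 -0.1511  0.1874] 29.5 tilt [-0.095  0.02  -0.995] w 0.0216 F [-0.1  0.7 -4.5] t 18.925
[0, -0.01, 0.03, -0.01, -0.06, 0, -0.01, 0.03, -0.01, -0.06, 0, -0.01, 0.03, -0.01, -0.06]
gauge origin [ 0.6004 -0.1156  0.1614] z [ 0.047 -0.025  0.999] x [-0.493  0.869  0.045]
```

View pics/v7.png

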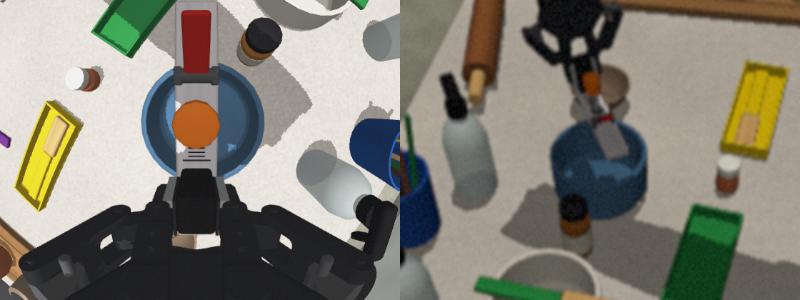

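The view shows the gauge held upright over the pot. The lever is open, the knob is at (196,125), and the rim spans columns 142 to 264 with its top at row 68 and its bottom near 178. The jars are clear.

```bash
python3 -c "
from h import *
w=lambda u,v,z: at('w7',u*1.4,v*1.4,z,True)
print('pot pts',w(142,123,.08),w(264,123,.08),(w(142,123,.08)+w(264,123,.08))/2,np.linalg.norm(w(142,123,.08)-w(264,123,.08)))
print('knob',w(196,125,.23),np.linalg.norm(w(172.5,125,.23)-w(219.5,125,.23)))
o,Rr=gtilt(); a=np.radians(86.8);print('pred knob', o+Rr.apply([.008*np.cos(a),.008*np.sin(a),.069]), 'pred far end',o+Rr.apply([.09*np.cos(a),.09*np.sin(a),.012]))
g=cv2.cvtColor(cv2.imread('pics/w7.png'),cv2.COLOR_BGR2GRAY).astype(int)
for r in(4,60,90,215): print(r,g[r,225:325:2].tolist())
"
```

```text
pot pts [ 0.5441 -0.1545  0.08  ] [ 0.662  -0.0864  0.08  ] [ 0.60305 -0.12045  0.08   ] 0.13615439765207735
knob [ 0.601  -0.1085  0.23  ] 0.02096187014557622
gauge origin [ 0.5998 -0.1149  0.1616] z [ 0.048 -0.026  0.999] x [-0.493  0.869  0.046]
pred knob [ 0.59914357 -0.10970406  0.23083717] pred far end [ 0.55597207 -0.03701867  0.1776765 ]
4 [82, 83, 81, 81, 53, 52, 50, 45, 59, 64, 136, 143, 157, 155, 156, 157, 155, 153, 149, 149, 151, 152, 155, 156, 155, 155, 154, 156, 155, 156, 157, 159, 159, 155, 154, 157, 157, 155, 155, 138, 151, 146, 225, 226, 227, 228, 226, 230, 229, 229]
60 [147, 147, 152, 154, 149, 146, 142, 145, 145, 149, 127, 149, 157, 157, 156, 87, 50, 56, 55, 54, 53, 57, 55, 55, 56, 53, 54, 56, 56, 56, 56, 54, 51, 55, 47, 155, 157, 155, 157, 146, 123, 145, 146, 151, 153, 149, 144, 146, 145, 145]
90 [227, 228, 226, 227, 228, 228, 225, 227, 225, 227, 139, 149, 159, 157, 157, 157, 65, 52, 54, 54, 57, 53, 56, 52, 56, 57, 56, 54, 57, 54, 55, 55, 52, 52, 117, 156, 157, 155, 156, 145, 102, 82, 83, 80, 119, 148, 153, 152, 150, 151]
215 [58, 57, 57, 59, 56, 57, 56, 58, 61, 57, 66, 136, 152, 157, 158, 157, 155, 155, 155, 153, 151, 152, 153, 153, 155, 155, 153, 150, 149, 153, 154, 153, 153, 153, 153, 154, 153, 153, 150, 126, 79, 79, 79, 79, 79, 77, 72, 69, 69, 67]
```

Call:
play_rows(
  deltas=[0,0.05,0.1,0.3,0,0,0.04,0.03,0.3,0,0,0.03,0.02,0.3,0,0,0,0,0,0],
)

```text
clock: 19.52
eef_pos: [0.6248, -0.1513, 0.1268]
tool_rot: [0.966, 0.255, -0.045, -0.023]
ft_force: [0.2, -0.2, -4.8]
grip_width: 0.0211
```

```bash
python3 -c "
from h import *
plan([.623,-.156,.11],29.7,0,1); gtilt()"
```

```text
from [ 0.6248 -0.1513  0.1268] 29.7 tilt [-0.1    0.021 -0.995] w 0.0211 F [ 0.2 -0.2 -4.8] t 19.525
[0, -0.06, 0.05, 0.28, 0.01]
gauge origin [ 0.6035 -0.1158  0.1009] z [ 0.052 -0.027  0.998] x [-0.495  0.867  0.049]
```

Call:
play_rows(
  deltas=[0,-0.02,0.08,0.13,0,0,0.02,0.0,0.13,0,0,0,0,0,0],
)

```text
clock: 19.9
eef_pos: [0.626, -0.1553, 0.1104]
tool_rot: [0.966, 0.255, -0.045, -0.023]
ft_force: [-0.5, -0.8, -4.7]
grip_width: 0.0211
```

```bash
python3 -c "
from h import *
plan([.623,-.156,.11],29.7,0,1); gtilt()"
```

```text
from [ 0.626  -0.1553  0.1104] 29.7 tilt [-0.098  0.021 -0.995] w 0.0211 F [-0.5 -0.8 -4.7] t 19.9
[0, -0.05, -0.01, 0.01, 0.03]
gauge origin [ 0.6047 -0.1198  0.0844] z [ 0.051 -0.027  0.998] x [-0.495  0.867  0.048]
```

Small steps until contact shows.

Call:
play_rows(
  deltas=[0,0,0,0.05,0,0,0,0,0,0],
)

```text
clock: 20.15
eef_pos: [0.6269, -0.1555, 0.1098]
tool_rot: [0.966, 0.255, -0.043, -0.022]
ft_force: [0.5, 1.1, -4.6]
grip_width: 0.0218
```

Call:
play_rows(
  deltas=[0,0,0,0.05,0,0,0,0,0,0],
)

```text
clock: 20.4
eef_pos: [0.6274, -0.1556, 0.1094]
tool_rot: [0.966, 0.255, -0.042, -0.021]
ft_force: [0.8, 0.3, -4.7]
grip_width: 0.0212
```

Call:
play_rows(
  deltas=[0,0,0,0.12,0,0,0,0,0,0],
)

```text
clock: 20.65
eef_pos: [0.6298, -0.1566, 0.1095]
tool_rot: [0.966, 0.255, -0.037, -0.018]
ft_force: [-0.4, -0.0, -6.3]
grip_width: 0.021
```

Call:
play_rows(
  deltas=[0,-0.03,0,0.1,0,0,0,0,0,0],
)

```text
clock: 20.9
eef_pos: [0.6309, -0.1574, 0.1085]
tool_rot: [0.966, 0.255, -0.032, -0.016]
ft_force: [0.1, 0.5, -4.8]
grip_width: 0.0213
```

```bash
python3 -c "
from h import *
plan([.623,-.156,.11],29.7,0,1); gtilt()"
```

```text
from [ 0.6309 -0.1574  0.1085] 29.7 tilt [-0.071  0.014 -0.997] w 0.0213 F [ 0.1  0.5 -4.8] t 20.9
[0, -0.1, -0.09, -0.03, -0.02]
gauge origin [ 0.6103 -0.1221  0.0817] z [ 0.023 -0.02   1.   ] x [-0.497  0.867  0.029]
```

Call:
play_rows(
  deltas=[0,-0.06,-0.06,0.1,0,0,0,0,0,0],
)

```text
clock: 21.15
eef_pos: [0.6311, -0.1574, 0.1081]
tool_rot: [0.966, 0.255, -0.025, -0.012]
ft_force: [-1.0, 0.4, -4.2]
grip_width: 0.0208
```

Call:
play_rows(
  deltas=[0,-0.08,-0.06,0.1,0,0,0,0,0,0],
)

```text
clock: 21.4
eef_pos: [0.6313, -0.1577, 0.108]
tool_rot: [0.967, 0.255, -0.017, -0.009]
ft_force: [-1.9, 1.2, -2.4]
grip_width: 0.0215
```

```bash
python3 -c "
from h import *
plan([.623,-.156,.11],29.7,0,1); gtilt()"
```

```text
from [ 0.6313 -0.1577  0.108 ] 29.6 tilt [-0.038  0.008 -0.999] w 0.0215 F [-1.9  1.2 -2.4] t 21.4
[0, -0.11, -0.09, -0.03, -0.08]
gauge origin [ 0.6116 -0.1226  0.0804] z [-0.01  -0.014  1.   ] x [-0.497  0.867  0.007]
```

Call:
play_rows(
  deltas=[0.15,0,0,0,0,0.3,0,0,0,0,0.45,0,0,0,0,0.5,0,0,0,0,0.5,0,0,0,0],
)

```text
clock: 22.02
eef_pos: [0.6289, -0.1575, 0.1038]
tool_rot: [0.967, 0.255, -0.021, -0.01]
ft_force: [0.5, 0.7, -0.5]
grip_width: 0.0425
```

```bash
python3 -c "
from h import *
plan([.623,-.156,.2],29.7,0.5,3)"
```

```text
from [ 0.6289 -0.1575  0.1038] 29.6 tilt [-0.045  0.01  -0.999] w 0.0425 F [ 0.5  0.7 -0.5] t 22.025
[0.5, -0.02, -0.02, -0.53, -0.03, 0.5, -0.02, -0.02, -0.53, -0.03, 0.5, -0.02, -0.02, -0.53, -0.03]
```

Call:
play_rows(
  deltas=[0.5,-0.03,0,-0.4,0,0.5,-0.02,0,-0.6,0,0.5,0,0,-0.6,0,0.5,0,0,-0.5,0,0.2,0,0,0,0,0,0,0,0,0],
)

```text
clock: 22.78
eef_pos: [0.6309, -0.1598, 0.2303]
tool_rot: [0.966, 0.255, -0.023, -0.012]
ft_force: [-0.5, 0.0, 0.2]
grip_width: 0.0066
```

```bash
cat >> h.py <<'E'
def blobs(f,rects={'orange':((8,170,120),(17,255,255)),'red':((0,150,60),(4,255,255))}):
    im=cv2.imread(f'pics/{f}.png'); hsv=cv2.cvtColor(im,cv2.COLOR_BGR2HSV)
    for k,(a,b) in rects.items():
        n,_,st,ce=cv2.connectedComponentsWithStats(cv2.inRange(hsv,a,b))
        for s,c in zip(st[1:],ce[1:]):
            if s[4]>25: print(f,k,s.tolist(),c.round(1))
E
python3 -c "
from h import *
plan([.601,-.11,.2],29.7,0,3)
for n in('wrist','top','side'): snap(n,n+'8'); blobs(n+'8')
w=cv2.resize(cv2.imread('pics/wrist8.png'),(400,300));b=cv2.imread('pics/side8.png')[130:250,170:330];t=cv2.imread('pics/top8.png')[130:220,290:410]
cv2.imwrite('pics/v8.png',np.vstack([np.hstack([w,cv2.resize(t,(400,300))]),np.hstack([cv2.resize(b,(400,300),interpolation=cv2.INTER_CUBIC),np.zeros((300,400,3),np.uint8)])]))"
```

```text
from [ 0.6309 -0.1598  0.2303] 29.7 tilt [-0.051  0.011 -0.999] w 0.0066 F [-0.5  0.   0.2] t 22.775
[0, -0.01, -0.32, 0.17, -0.02, 0, -0.01, -0.32, 0.17, -0.02, 0, -0.01, -0.32, 0.17, -0.02]
wrist8 orange [265, 136, 30, 30, 693] [279.7 150.2]
wrist8 red [271, 71, 20, 45, 861] [280.8  92.6]
top8 red [0, 382, 39, 38, 1187] [ 18.9 403.3]
side8 orange [290, 376, 12, 7, 39] [294.6 379. ]
```

```bash
python3 -c "
from h import *
w=lambda u,v,z: at('wrist8',u,v,z,True)
for z in(.13,.14,.15,.16): print(z,w(279.7,150.2,z),np.linalg.norm(w(264.7,150.2,z)-w(294.7,150.2,z)),np.linalg.norm(w(279.7,135.5,z)-w(279.7,165.5,z)))
k=w(279.7,150.2,.15);r=w(280.8,92.6,.12);print('lever',r,np.degrees(np.arctan2(*(r-k)[1::-1])))
print('lever flat mid',w(280.8,92.6,.10))
blobs('w6');print([(z,np.linalg.norm(at('w6',272.3,146.5,z,True)-at('w6',302.3,146.5,z,True))) for z in (.13,.14)])
im=cv2.imread('pics/top8.png'); hsv=cv2.cvtColor(im,cv2.COLOR_BGR2HSV); print(hsv[150:200:3,330:345:3].reshape(-1,3)[::6].tolist())
"
```

```text
0.13 [ 0.6065 -0.1167  0.13  ] 0.022400892839349037 0.022574321695235936
0.14 [ 0.6065 -0.1162  0.14  ] 0.021544836968517583 0.02168132837258826
0.15 [ 0.6064 -0.1156  0.15  ] 0.02060218435020901 0.020738611332487986
0.16 [ 0.6064 -0.1151  0.16  ] 0.019622436138257662 0.0197959591836314
lever [ 0.5849 -0.0776  0.12  ] 119.50072462349925
lever flat mid [ 0.5833 -0.0755  0.1   ]
w6 orange [272, 132, 30, 29, 659] [287.  146.2]
w6 red [278, 68, 20, 44, 797] [287.6  89.4]
[(0.13, np.float64(0.02173315439599139)), (0.14, np.float64(0.0207292064488731))]
[[22, 31, 91], [23, 31, 133], [24, 28, 144], [23, 30, 151], [25, 28, 153], [23, 30, 138], [24, 28, 147], [23, 29, 152], [24, 26, 154], [25, 28, 154], [24, 28, 148], [25, 28, 154], [25, 28, 155], [23, 29, 156], [23, 29, 157]]
```

Call:
play_rows(
  deltas=[0,0,-0.42,0,0,0,0,-0.42,0.1,0,0,0,0,0.4,0,0,0,0,0.4,0,0,0,0,0,0],
)

```text
clock: 23.55
eef_pos: [0.5991, -0.1134, 0.1709]
tool_rot: [0.966, 0.255, -0.028, -0.014]
ft_force: [0.1, -0.5, 0.0]
grip_width: 0.0001
```

```bash
python3 -c "
from h import *
plan([.6065,-.116,.15],29.7,0,1)"
```

```text
from [ 0.5991 -0.1134  0.1709] 29.7 tilt [-0.061  0.013 -0.998] w 0.0001 F [ 0.1 -0.5  0. ] t 23.55
[0, 0.09, 0.1, 0.35, -0.04]
```

Call:
play_rows(
  deltas=[0,0.12,0.1,0.1,0,0,0,0,0,0],
)

```text
clock: 23.8
eef_pos: [0.609, -0.1153, 0.1647]
tool_rot: [0.966, 0.255, -0.027, -0.014]
ft_force: [-0.8, 0.7, 0.5]
grip_width: 0.0003
```

Call:
play_rows(
  deltas=[0,0,0,0.2,0,0,0,0,0,0],
)

```text
clock: 24.05
eef_pos: [0.6091, -0.1155, 0.1526]
tool_rot: [0.966, 0.255, -0.027, -0.013]
ft_force: [-0.0, 0.1, -0.2]
grip_width: -0.0002
```

Call:
play_rows(
  deltas=[0,0,0,0.12,0,0,0,0,0,0],
)

```text
clock: 24.3
eef_pos: [0.6094, -0.1157, 0.1459]
tool_rot: [0.967, 0.255, -0.026, -0.013]
ft_force: [-0.2, -0.6, -0.2]
grip_width: -0.0003
```

Call:
play_rows(
  deltas=[0,0,0,0.1,0,0,0,0,0,0],
)

```text
clock: 24.55
eef_pos: [0.6093, -0.1156, 0.1401]
tool_rot: [0.967, 0.255, -0.025, -0.013]
ft_force: [0.1, 0.9, 0.0]
grip_width: 0.0003
```

Call:
play_rows(
  deltas=[0,0,0,0.1,0,0,0,0,0,0],
)

```text
clock: 24.8
eef_pos: [0.609, -0.1156, 0.1339]
tool_rot: [0.967, 0.255, -0.025, -0.013]
ft_force: [0.0, -0.9, -0.3]
grip_width: 0.0001
```

```bash
python3 -c "
from h import *
plan([.6065,-.116,.132],29.7,0,1)
snap('wrist','w9');blobs('w9');snap('side','s9')"
```

```text
from [ 0.609  -0.1156  0.1339] 29.6 tilt [-0.055  0.012 -0.998] w 0.0001 F [ 0.  -0.9 -0.3] t 24.8
[0, -0.04, -0.01, 0.03, -0.09]
w9 orange [250, 229, 41, 29, 613] [269.7 240.9]
w9 red [254, 135, 34, 61, 1878] [271.4 163.9]
```

```bash
python3 -c "
from h import *
a=cv2.imread('pics/w9.png')[90:390,80:480];b=cv2.imread('pics/s9.png')[130:250,170:330];t=cv2.imread('pics/wrist8.png')[60:240,180:380]
cv2.imwrite('pics/v9.png',np.hstack([cv2.resize(a,None,fx=1,fy=1.0),cv2.resize(b,(400,300),interpolation=cv2.INTER_CUBIC)]))
c=cv2.imread('pics/v9.png');cv2.imwrite('pics/v9.png',np.vstack([c,np.hstack([cv2.resize(t,(333,300)),np.zeros((300,467,3),np.uint8)])]))"
```

```text
(no output)
```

View pics/v9.png

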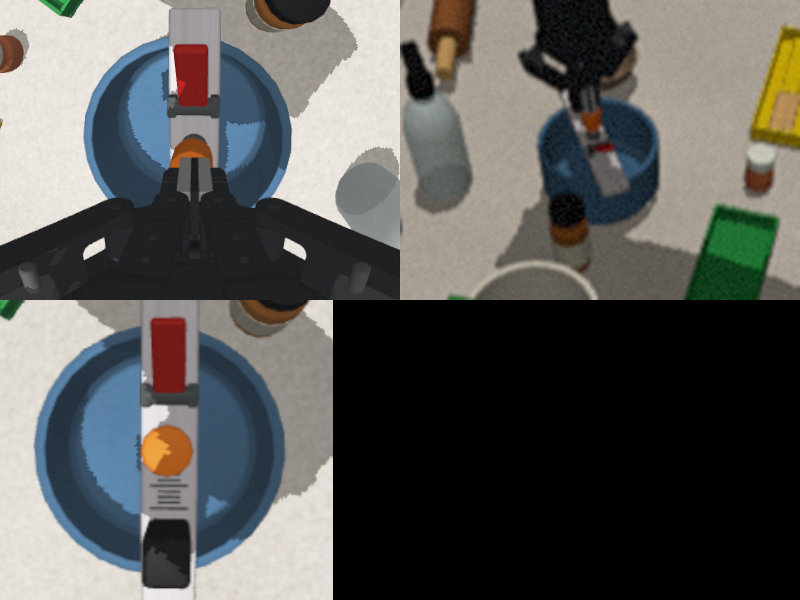

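The gauge lies level across the rim and the lever is open. The fingertips sit over the rear half of the knob, which is at full-image pixel (270,241) and 41 px wide. I'll work out the knob's height.

```bash
python3 -c "
from h import *
w=lambda u,v,z: at('w9',u,v,z,True)
for z in(.12,.13,.14,.15): print(z,np.linalg.norm(w(250,246,z)-w(291,246,z)),w(270,229,z),w(270.5,246,z))
print('tcp px'); d=np.load('pics/w9.npz'); q=R.from_rotvec(d['r']).as_matrix()@np.array([.609,-.1156,.1339])+d['t']; th=np.arctan2(np.hypot(q[0],q[1]),q[2]); print(d['K'][:2,2]+d['K'][0,0]*th*q[:2]/np.hypot(q[0],q[1]))
im=cv2.imread('pics/w9.png');h=cv2.cvtColor(im,cv2.COLOR_BGR2HSV);m=cv2.inRange(h,(5,120,60),(20,255,255))
for r in range(224,264,3): c=np.where(m[r,230:310])[0]; print(r,(c.min()+230,c.max()+230) if len(c) else None)
"
```

```text
0.12 0.0211123186789135 [ 0.5996 -0.1047  0.12  ] [ 0.6043 -0.1125  0.12  ]
0.13 0.019809341230843595 [ 0.5986 -0.1018  0.13  ] [ 0.6031 -0.1092  0.13  ]
0.14 0.018420097719610524 [ 0.5977 -0.099   0.14  ] [ 0.6018 -0.1058  0.14  ]
0.15 0.017167702234137248 [ 0.5967 -0.0961  0.15  ] [ 0.6005 -0.1025  0.15  ]
tcp px
[274.2787287  265.52218169]
224 None
227 None
230 (np.int64(263), np.int64(282))
233 (np.int64(260), np.int64(285))
236 (np.int64(257), np.int64(287))
239 (np.int64(255), np.int64(289))
242 (np.int64(254), np.int64(290))
245 (np.int64(253), np.int64(291))
248 (np.int64(252), np.int64(291))
251 (np.int64(251), np.int64(291))
254 (np.int64(250), np.int64(291))
257 (np.int64(250), np.int64(291))
260 None
263 None
```

Call:
play_rows(
  deltas=[0,-0.02,0,0.08,0,0,0,0,0,0],
)

```text
clock: 25.15
eef_pos: [0.6097, -0.1158, 0.1328]
tool_rot: [0.967, 0.255, -0.022, -0.012]
ft_force: [-0.4, 0.8, -0.1]
grip_width: 0.0
```

Call:
play_rows(
  deltas=[0,-0.02,0,0.08,0,0,0,0,0,0],
)

```text
clock: 25.4
eef_pos: [0.6111, -0.1158, 0.1328]
tool_rot: [0.967, 0.256, -0.017, -0.011]
ft_force: [-0.6, -0.1, -0.8]
grip_width: 0.0002
```

Call:
play_rows(
  deltas=[0,-0.04,-0.01,0.08,0],
)

```text
clock: 25.52
eef_pos: [0.6111, -0.116, 0.1318]
tool_rot: [0.967, 0.256, -0.014, -0.01]
ft_force: [-0.7, 3.7, 26.6]
grip_width: 0.0
```

Call:
play_rows(
  deltas=[0,-0.04,-0.01,0.1,0],
)

```text
clock: 25.65
eef_pos: [0.6121, -0.1162, 0.1318]
tool_rot: [0.967, 0.256, -0.008, -0.009]
ft_force: [-2.4, 2.3, 29.3]
grip_width: 0.0001
```

Probe contact: 27 to 29 N with the tool at z = 0.1318, where the floor should stop it at 0.132. Now I'll unload, lift and go over the lever.

Call:
play_rows(
  deltas=[0,0,0,0,0,0,0,0,-0.3,0,0,0,0,-0.5,0,0,0,0,-0.2,0,0,0,0,0,0],
)

```text
clock: 26.28
eef_pos: [0.6109, -0.117, 0.1891]
tool_rot: [0.967, 0.256, -0.011, -0.01]
ft_force: [0.4, 0.4, 0.2]
grip_width: 0.0
```

```bash
python3 -c "
from h import *
plan([.582,-.0736,.175],29.7,0,2)
snap('wrist','w10');blobs('w10')
w=lambda u,v,z: at('w10',u,v,z,True)
im=cv2.imread('pics/w10.png');h=cv2.cvtColor(im,cv2.COLOR_BGR2HSV);m=cv2.inRange(h,(5,120,60),(20,255,255));n,_,st,ce=cv2.connectedComponentsWithStats(m)
for s,c in zip(st,ce):
  if 200<s[4]<5000: print(s.tolist(),c,w(*c,.132))
"
```

```text
from [ 0.6109 -0.117   0.1891] 29.7 tilt [-0.027  0.014 -1.   ] w 0.0 F [0.4 0.4 0.2] t 26.275
[0, -0.03, -0.43, 0.12, -0.01, 0, -0.03, -0.43, 0.12, -0.01]
w10 orange [256, 203, 32, 38, 933] [271.5 222. ]
w10 red [260, 132, 24, 47, 1069] [271.8 154.3]
[321, 72, 38, 46, 372] [331.26344086 100.71236559] [ 0.5995 -0.0288  0.132 ]
[99, 122, 24, 32, 444] [111.70495495 137.04954955] [ 0.4838 -0.1167  0.132 ]
[256, 202, 32, 39, 980] [271.61326531 221.69081633] [ 0.6058 -0.1135  0.132 ]
[0, 328, 72, 92, 2530] [ 23.22885375 374.81106719] [ 0.4522 -0.4152  0.132 ]
```

Call:
play_rows(
  deltas=[0,-0.03,-0.45,0,0,0,-0.03,-0.42,0,0,0,0,0,0.35,0,0,0,0,0.2,0,0,0,0,0,0],
)

```text
clock: 26.95
eef_pos: [0.5759, -0.0715, 0.1482]
tool_rot: [0.967, 0.256, -0.018, -0.013]
ft_force: [-0.5, -0.2, 0.4]
grip_width: 0.0003
```

```bash
python3 -c "
from h import *
plan([.582,-.0736,.104],29.7,0,2)"
```

```text
from [ 0.5759 -0.0715  0.1482] 29.7 tilt [-0.04   0.015 -0.999] w 0.0003 F [-0.5 -0.2  0.4] t 26.95
[0, 0.04, 0.04, 0.37, -0.02, 0, 0.04, 0.04, 0.37, -0.02]
```

Call:
play_rows(
  deltas=[0,0.05,0.06,0.2,0,0,0.02,0,0.2,0,0,0.02,0,0.15,0],
)

```text
clock: 27.32
eef_pos: [0.5831, -0.0724, 0.1145]
tool_rot: [0.967, 0.255, -0.016, -0.012]
ft_force: [-1.0, 0.0, 2.9]
grip_width: 0.0001
```

Call:
play_rows(
  deltas=[0,0,0,0.1,0,0,0,0,0.06,0],
)

```text
clock: 27.58
eef_pos: [0.5827, -0.0717, 0.1041]
tool_rot: [0.967, 0.255, -0.016, -0.013]
ft_force: [-1.0, 1.5, 2.7]
grip_width: -0.0003
```

Call:
play_rows(
  deltas=[0,0,0,0.06,0],
)

```text
clock: 27.7
eef_pos: [0.5828, -0.0715, 0.1027]
tool_rot: [0.967, 0.255, -0.015, -0.012]
ft_force: [-6.9, 2.4, 24.7]
grip_width: 0.0002
```

Call:
play_rows(
  deltas=[0,0,0,0.05,0],
)

```text
clock: 27.82
eef_pos: [0.5828, -0.0715, 0.1028]
tool_rot: [0.967, 0.255, -0.014, -0.012]
ft_force: [-7.6, 1.0, 19.2]
grip_width: -0.0004
```

Call:
play_rows(
  deltas=[0,0,0,0,0,0,0,0,-0.2,0,0,0,0,-0.4,0,0,0,0,-0.6,0,0,0,0.4,-0.6,0,0,0,0.5,-0.3,0,0,0,0.5,0,0,0,0,0,0,0],
)

```text
clock: 28.82
eef_pos: [0.63, -0.1491, 0.233]
tool_rot: [0.967, 0.256, -0.014, -0.01]
ft_force: [-0.7, 0.2, -0.1]
grip_width: 0.0003
```

```bash
python3 -c "
from h import *
plan([.582,-.0736,.104],29.7,0,2)
snap('wrist','w11');blobs('w11');snap('side','s11')
w=lambda u,v,z: at('w11',u,v,z,True)
im=cv2.imread('pics/w11.png');h=cv2.cvtColor(im,cv2.COLOR_BGR2HSV)
k=None
m=cv2.inRange(h,(0,130,50),(4,255,255));n,lab,st,ce=cv2.connectedComponentsWithStats(m)
for s,c in zip(st[1:],ce[1:]):
  if s[4]>300: 
    x,y,ww,hh=s[:4]; a=w(x+ww/2,y,.103);b=w(x+ww/2,y+hh,.103); print('red',s.tolist(),a,b,'len',np.linalg.norm(a-b),'mid',(a+b)/2)
m=cv2.inRange(h,(5,120,60),(20,255,255));n,_,st,ce=cv2.connectedComponentsWithStats(m)
for s,c in zip(st[1:],ce[1:]):
  if s[4]>200: print('or',s.tolist(),w(*c,.132))
P=[]
"
```

```text
from [ 0.63   -0.1491  0.233 ] 29.7 tilt [-0.031  0.012 -0.999] w 0.0003 F [-0.7  0.2 -0.1] t 28.825
[0, -0.04, -0.74, 1.08, -0.02, 0, -0.04, -0.74, 1.08, -0.02]
w11 orange [259, 147, 27, 28, 594] [272.4 160.6]
w11 red [265, 76, 18, 47, 843] [273.5  99.1]
red [265, 76, 18, 47, 844] [ 0.573  -0.0552  0.103 ] [ 0.5927 -0.09    0.103 ] len 0.039989123521277654 mid [ 0.58285 -0.0726   0.103  ]
or [315, 47, 40, 36, 345] [ 0.6086 -0.0351  0.132 ]
or [116, 92, 22, 29, 324] [ 0.4838 -0.132   0.132 ]
or [259, 146, 28, 29, 615] [ 0.6067 -0.1155  0.132 ]
or [512, 172, 48, 9, 356] [0.8274 0.0065 0.132 ]
or [0, 292, 64, 87, 2848] [ 0.4339 -0.4536  0.132 ]
```

```bash
python3 -c "
from h import *
u=np.array([-.5,.866,0])
for f,p,k in(('wrist8',(281,71),(279.7,150.2)),('w11',(274,76),(272.4,160.6))): 
  print(f,'tip x at z .103 / .132, rel knob+8mm:',[(8+1e3*(at(f,*p,z,True)-at(f,*k,.14,True))@u).round(1) for z in(.103,.132)])
im=cv2.imread('pics/w11.png');h=cv2.cvtColor(im,cv2.COLOR_BGR2HSV);m=cv2.inRange(h,(95,90,30),(115,255,255));n,lab,st,ce=cv2.connectedComponentsWithStats(m)
P=np.argwhere((m>0)&(np.indices(m.shape)[1]<380)&(np.indices(m.shape)[1]>150)&(np.indices(m.shape)[0]<270))[:,::-1]
H=cv2.convexHull(P.astype(np.int32))[:,0]; W=np.array([at('w11',*p,.08,True)[:2] for p in H]);(c,r)=cv2.minEnclosingCircle(W.astype(np.float32));print('pot',c,r)
"
```

```text
wrist8 tip x at z .103 / .132, rel knob+8mm: [np.float64(72.9), np.float64(67.2)]
w11 tip x at z .103 / .132, rel knob+8mm: [np.float64(76.4), np.float64(71.3)]
pot (0.6027215123176575, -0.12138272076845169) 0.06870514899492264
```

```bash
python3 -c "
from h import *
print(ticket.job_done())"
```

```text
the job is handed in; nothing more can be done
None
```

The depth of the blue pot has been taken and the job handed in at about 29 s of the 72 s. No verdict came back.

**What was done**
- The yellow paddle was lifted off the blue pot and laid flat in the yellow tray. The green paddle and the look-alikes were not touched.
- The gauge was set on the blue pot's rim.
- The probe was pressed down to the floor, then the red lever was pressed flat.
- The arm was withdrawn and touches nothing.

**Last checks**
- **Gauge position:** it sits about 8 mm off the pot's axis, within the 25 mm limit. The bar looked level on the rim in the last picture I viewed, before the probe and lever were pressed.
- **Blue pot:** measured at (0.603, -0.121), within 2 mm of where it was.
- **Probe:** pressing met a hard stop with the tool at z = 0.1318, against an expected 0.132 for floor contact. The force there reached 27 to 29 N, so the touch was firmer than "gently".
- **Lever:** pressing met a hard stop at z = 0.1027, against an expected 0.103 for flat. Its tip in the image is about 76 mm along the gauge, against 79 mm expected when flat and 66 mm when open.

**What was off**
- **Tool tilt:** the tool drifted to as much as 0.1 rad off vertical on some moves. By my estimate the gauge was brought back to within about 0.02 rad of level before release.
- **Knob height:** before pressing, the knob's image size suggested a height of 0.13 to 0.14 m, lower than the stated probe start range implies. The contact height resolved this.
- **Not re-checked:** my picture allowance was used up before the lever was pressed, so the final state rests on measured values, and the green paddle and the other objects were not measured again.

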